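# Gauge two capper neck sleeves and sort them

### The job

Two black capper sleeves look alike, but only one is bored deep enough. One at a time, slide each down over the steel gauge pin, pressing lightly until it stops, keep it pressed there for a moment, then put it away before trying the other: over the wooden dowel of the green holder, fully down, if its mouth went home on the gauge's plate; standing upright in the red tray if it stopped partway. Set the sleeves down rather than drop them, never force them on the pin, and leave the other things on the table where they are.

Things in the scene. Friction and masses are not known exactly. Their poses are not given: they have to be found in the camera images.
- sleeve_1: black capper sleeve, closed on top, one of two alike, open end down. Heights above its mouth: skirt 50 mm wide to 75 mm (copper band), shoulder to 81 mm, round grip knob 34 mm wide from 81 to 119 mm. Under 0.31 kg. Bore 33 mm wide, about 74 mm deep in one sleeve, 35 mm in the other; this cannot be seen from outside. Origin: centre of its mouth (underside); z up
- sleeve_2: black capper sleeve, closed on top, one of two alike, open end down. Heights above its mouth: skirt 50 mm wide to 75 mm (copper band), shoulder to 81 mm, round grip knob 34 mm wide from 81 to 119 mm. Under 0.31 kg. Bore 33 mm wide, about 74 mm deep in one sleeve, 35 mm in the other; this cannot be seen from outside. Origin: centre of its mouth (underside); z up
- gauge: fixed gauge: dark steel plate 90 x 90 x 12 mm with a bright upright pin, 30 mm wide, 70 mm tall above the plate, its last 7 mm tapering to 20 mm. The deep sleeve goes down until its mouth rests on the plate, the other stops with its mouth 35 mm above it. A push of 5 to 10 N is plenty; over 70 N is forcing. Origin: centre of the plate's underside
- gauge_seat (a point): the point on the pin's axis at the top face of the gauge's base plate (12 mm above the table), where the centre of a good sleeve's mouth comes to rest; z up along the pin
- holder_green_in (a point): green holder, fixed: a tray like the red one (150 x 150 mm, walls 5 mm thick, 30 mm tall) with a wooden dowel, 24 mm wide, upright in its middle, 50 mm tall above the inner floor, its tip tapering to 16 mm. A deep sleeve passes over it to the floor, a short one stops 15 mm up. This point: centre of the inner floor, on the dowel's axis, 5 mm above the table; z up
- tray_red_in (a point): red open tray, fixed, 150 x 150 mm outside, walls 5 mm thick and 30 mm tall. This point is the centre of its inner floor (5 mm above the table); x and y along its sides, z up
- bottle_1: square amber bottle with black neck, 78 x 78 x 232 mm, standing on the left; a bystander. Origin: centre of its underside
- bottle_2: square amber bottle with black neck, 78 x 78 x 232 mm, standing on the left; a bystander. Origin: centre of its underside
- marker: white marker pen, 14 mm thick and about 125 mm long, lying near the robot; a bystander. Origin: under its middle; x along it
- tape: yellow tape roll lying flat, 90 mm in diameter, 25 mm tall; a bystander. Origin: centre of its underside
- glass: tasting glass, 60 mm across, 85 mm tall, standing upright on the left; a bystander. Origin: centre of its underside
- driver: screwdriver lying on the right; a bystander. Origin: under its middle; x along it

How it is judged:
By the outcome, as a careful person would: the job done as asked, in the order asked, and still so for the second after the job is handed in, with the robot touching nothing.
It also fails if it takes over 72 s, if anything falls off the work surface, if the arm or the gripper's body presses on something with over 40 N, if the wrist force passes 120 N, or if a joint passes its speed limit or range.

### The arm

A 6-joint arm with a two-finger parallel gripper is mounted at the origin on the work surface. World frame = base frame: x ahead of the robot, y to its left, z up, the work surface at z = 0. Lengths are in mm, angles in degrees, forces in N, time in s.
With the tool pointing down it reaches from about 400 to 925 mm from the base axis. Payload 12.5 kg.
Tool frame: the origin (TCP) lies on the centre line of the jaws, within the pads' length; the fingertips stand ahead of it and the grasp point (between the pads) lies 3 mm ahead of it (r.nose_length is the z of the fingertips in the tool frame, in mm); z points along the fingers, y is the line along which they close (so a half turn about z gives the same grasp; the last joint's range is limited). The gripper opens to 95 mm and grips with 3 to 60 N. Pads are 20 mm wide; open, the fingers measure 119 mm over their backs; the gripper's body (75 mm by 180 mm) begins 59 mm behind the grasp point.
Start: joints at [-71.941, 28.126, 89.318, -0, 62.55, -6.05], TCP at [255.33, -570.483, 236.661] pointing down, gripper open.
Joint ranges: [-177.58, 177.58], [-47.91, 125.51], [2.72, 160], [-65.01, 245.01], [3.68, 167.84], [-153.87, 153.87]. Speed limits (degrees/s): [127.2, 127.2, 159.86, 180, 180, 180].

### API

Orientations are given as a 3x3 rotation matrix whose columns are the frame's x, y, z axes.
In Python, from cell import r, grab_frame gives the robot as it stands (r), with the cameras as plain functions.
- The arm moves only by the tool steer_hand, called by a JSON object that holds its "fn" and its "kwargs". Schema: {"type":"object","properties":{"offsets":{"type":"array","items":{"type":"number"},"minItems":6,"maxItems":72},"aperture":{"type":"number"},"only":{"type":"string"},"quiet":{"type":"boolean"},"lines":{"type":"string"}},"required":["offsets"],"additionalProperties":false}. offsets is one flat list of numbers that holds 1 to 12 rows one after another, with no inner brackets; each row has 6 numbers: dx, dy, dz in mm, then a rotation vector rx, ry, rz in degrees; each row is the pose to reach, as a shift and turn from the pose commanded when the call began, along the tool's axes at that moment; what a row does not reach only later rows make up. A row lasts 1/8 s, in which the tool goes at most 62.5 mm and 10.7 degrees, less where a joint would pass 70% of its speed; a pose out of reach is approached as far as the arm can. aperture is the finger opening in mm, set as the call begins (left out keeps the last). The fingers move at their own pace and stop on an object; the grip force is fixed at half the most. Time passes only in rows, so rows that do not move let the fingers close. The tool returns the time, the measured TCP pose, the force, the opening and the grip force at its end. only (a regular expression) keeps the lines of the reply that match it, lines (a string "A,B") keeps lines A to B, and quiet returns only ok. Input that does not fit is refused with a message, and nothing moves.
- r.state(): the state, without advancing time (a new reading comes with each control period).
- grab_frame(name): name is "scene" or "side" or "wrist"; returns a dict with "color" (384x512x3 uint8, red, green, blue), "camera_matrix" (3x3 intrinsics, pixels), "k1" (the pictures are not rectified: a ray, as slopes to the right and down, at radius r is drawn at 1 + k1 r^2 times it, then the intrinsics apply), "R" (3x3) and "t" (3): a world point X has camera coordinates R X + t. Camera axes: x right, y down, z forward; pixel columns grow to the right and rows downward; lengths in mm; the calibration is good to about 2 mm. A picture is of the moment at which its call begins. There is no depth.
- r.hand_in(): hands the job in; it is judged then, once.
The state is a dict: "time": time; "joint_pos": joint angles; "qd": joint speeds; "tau": joint torques, N m; "position": TCP position; "tcp_rot": TCP orientation; "contact_force": force on the tool from outside, world axes, zero at the start; "moment": the same for the moment, N m; "gripper_width": finger opening in mm; "gripper_force": force on a finger pad.
Only numpy, scipy, OpenCV 4.12 (cv2) and the standard library are available. Lean on these libraries where they do the work, as an engineer would, in place of code of your own. Each camera call takes 0.05 s, during which the arm holds its last target. There are 200 camera calls.

## Working session

There is one attempt and no reset: what is moved stays moved. The work goes in short steps, Python scripts to look and compute and a tool call to move; the robot and the scene stay as the last step left them, time stands still between calls to the robot, and variables do not carry over. Pictures are saved under pics/ and viewed, at most 10 in all, crops included, and the job is handed in when it is done.

```bash
ls; mkdir -p pics
```

Run:
```python
from cell import r, grab_frame
import cv2,numpy as np
s=r.state();print(s,r.nose_length)
ims=[]
for n in("scene","side"):
    f=grab_frame(n);np.savez(f"pics/{n}.npz",**f);cv2.imwrite(f"pics/{n}.png",f["color"][:,:,::-1])
    print(n,f["camera_matrix"],f["k1"],f["R"],f["t"])
```

```text
cell.py
pics
{'time': 0.0, 'joint_pos': array([-7.19427094e+01,  2.81657041e+01,  8.93525755e+01,  1.42448229e-03,
        6.25511359e+01, -6.05173799e+00]), 'qd': array([ 0.10780577, -0.05352985, -0.0006543 ,  0.06406444,  0.03429797,
        0.06216474]), 'tau': array([ 1.18099433e-03, -6.12645435e+01, -2.58179533e+01,  6.93037058e-02,
        4.82398644e-02, -1.42106110e-04]), 'position': array([ 255.23248935, -570.23993424,  236.03014183]), 'tcp_rot': array([[ 9.12774535e-01,  4.08463613e-01, -3.54558410e-04],
       [ 4.08463739e-01, -9.12773812e-01,  1.15869574e-03],
       [ 1.49653415e-04, -1.20245221e-03, -9.99999266e-01]]), 'contact_force': array([-0.1959856 , -0.36384319,  0.30200488]), 'moment': array([-0.03381532,  0.04634741,  0.04007213]), 'gripper_force': 0.0, 'gripper_width': 95.1370513620097} 22.0
scene [[428.72727381   0.         251.7571254 ]
 [  0.         428.72727381 187.20668419]
 [  0.           0.           1.        ]] -0.02835004736926351 [[-0.77465219  0.63232275 -0.00905131]
 [ 0.42823248  0.51398394 -0.74326137]
 [-0.46532884 -0.57964511 -0.66893992]] [ 409.97454672 -219.4234123  1713.36956773]
side [[362.61479612   0.         255.7478647 ]
 [  0.         362.61479612 190.66750485]
 [  0.           0.           1.        ]] 0.015714819484155797 [[-0.75418264 -0.65643218  0.01747407]
 [-0.37509408  0.40880297 -0.8319763 ]
 [ 0.53899257 -0.6340165  -0.55453592]] [446.73759488 232.36307194 842.87184747]
```

View pics/scene.png

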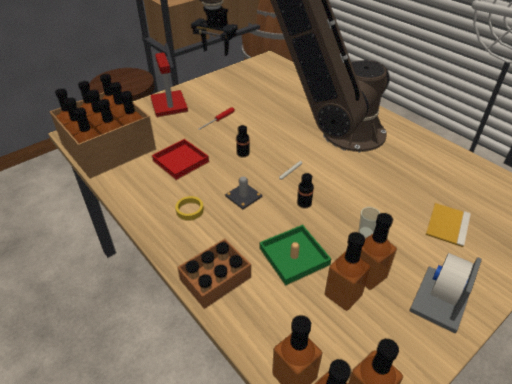

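View pics/side.png

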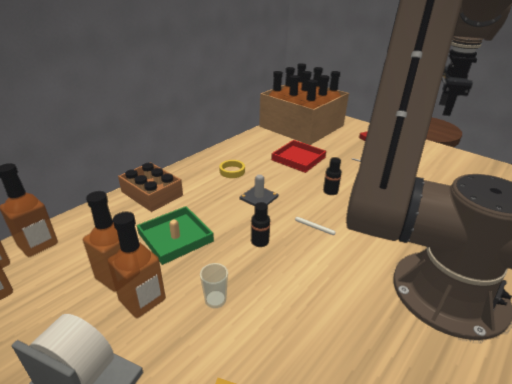

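The scene view shows the sleeves at about (243,141) and (305,190), gauge pin (243,185), red tray (180,158) and green dowel (295,250). In the side view the same things are at (332,177), (260,225), (259,185), (299,155) and (174,229).

Create h.py:
```python
import numpy as np,cv2
def ray(f,p):
    K=f["camera_matrix"];k=float(f["k1"])
    d=cv2.undistortPoints(np.array([[p]],float),K,np.array([k,0,0,0.]))[0,0]
    R=f["R"];return -R.T@f["t"], R.T@np.r_[d,1]
def plane(f,p,z):
    o,d=ray(f,p);return o+d*(z-o[2])/d[2]
def tri(f,p,g,q):
    (a,u),(b,v)=ray(f,p),ray(g,q)
    s=np.linalg.lstsq(np.c_[u,-v],b-a,rcond=None)[0]
    A,B=a+u*s[0],b+v*s[1];return (A+B)/2,np.linalg.norm(A-B)
def proj(f,X):
    v=f["R"]@X+f["t"];x=v[:2]/v[2];x=x*(1+float(f["k1"])*x@x);return f["camera_matrix"][:2,:2]@x+f["camera_matrix"][:2,2]
def blob(f,mask,p,rad):
    m=np.zeros(mask.shape,np.uint8);cv2.circle(m,tuple(p),rad,255,-1);m&=mask.astype(np.uint8)*255
    n,l,s,c=cv2.connectedComponentsWithStats(m);i=1+np.argmax(s[1:,4]);return s[i],c[i],l==i
```

Run:
```python
from h import *
F={n:dict(np.load(f"pics/{n}.npz")) for n in("scene","side")}
V=[cv2.cvtColor(F[n]["color"],cv2.COLOR_RGB2HSV) for n in F]
a,b=F["scene"],F["side"]
dark=lambda v:(v[...,2]<75)
for nm,p,q in(("sA",(243,141),(332,177)),("sB",(305,190),(260,225))):
    ra=blob(a,dark(V[0]),p,24);rb=blob(b,dark(V[1]),q,30)
    print(nm,ra[0],ra[1],rb[0],rb[1],tri(a,ra[1],b,rb[1]))
red=lambda v:((v[...,0]<8)|(v[...,0]>172))&(v[...,1]>170)&(v[...,2]>80)
gr=lambda v:(abs(v[...,0].astype(int)-70)<20)&(v[...,1]>120)
for nm,fn,p,q in(("red",red,(180,158),(299,155)),("green",gr,(295,254),(174,233))):
    for f,v,c,rad in((a,V[0],p,45),(b,V[1],q,48)):
        s,ce,m=blob(f,fn(v),c,rad)
        pts=cv2.findContours(m.astype(np.uint8),0,2)[0][0]
        qd=cv2.convexHull(pts)
        ap=cv2.approxPolyDP(qd,6,True)[:,0]
        print(nm,s,ap.tolist(),[plane(f,x,30)[:2].round(0).tolist() for x in ap])
print("pin top",tri(a,(243,178),b,(260,178)),"dowel",tri(a,(295,243),b,(174,220)))
for f,n,c in((a,"a",(245,185)),(b,"b",(255,200))):
    x,y=c;cv2.imwrite(f"pics/{n}_z.png",cv2.resize(f["color"][y-75:y+75,x-100:x+100,::-1],None,fx=4,fy=4,interpolation=2))
```

```text
sA [237 126  12  31 316] [242.46835443 141.65189873] [326 158  15  21 226] [333.83628319 168.52212389] (array([ 430.4172845 , -178.44710945,   69.69634321]), np.float64(24.079189625950892))
sB [298 174  15  34 397] [305.23677582 191.06297229] [244 198  30  31 404] [260.15841584 214.34405941] (array([446.9625347 , 162.10078918,  72.34945518]), np.float64(23.27296481426649))
red [ 152  139   56   40 1286] [[207, 155], [177, 178], [152, 155], [184, 139]] [[558.0, -223.0], [710.0, -183.0], [712.0, -353.0], [568.0, -362.0]]
red [ 272  140   54   32 1016] [[325, 151], [305, 171], [272, 159], [294, 140]] [[560.0, -355.0], [531.0, -183.0], [666.0, -173.0], [700.0, -352.0]]
green [ 260  225   71   59 2239] [[302, 225], [330, 259], [286, 283], [260, 245]] [[535.0, 248.0], [565.0, 392.0], [715.0, 373.0], [683.0, 227.0]]
green [ 138  208   75   55 2221] [[186, 208], [212, 240], [162, 262], [138, 226]] [[664.0, 224.0], [508.0, 268.0], [539.0, 401.0], [696.0, 362.0]]
pin top (array([569.41290324,   6.54155717,  74.58820634]), np.float64(4.873912318598199)) dowel (array([616.58520998, 301.21618986,  56.21471456]), np.float64(1.1000040716377353))
```

Create go.py:
```python
import sys;from cell import r, grab_frame;import numpy as np
s=r.state();t=np.array(eval(sys.argv[1]),float)
print("delta tool",(s["tcp_rot"].T@(t-s["position"])).round(1),"pos",s["position"].round(1),"t",s["time"],"F",s["contact_force"].round(1),s["gripper_width"])
```

Run:
```python
from cell import r, grab_frame
from h import *
f=grab_frame("wrist");s=r.state()
c=-f["R"].T@f["t"];print("cam in tool",s["tcp_rot"].T@(c-s["position"]));print((f["R"]@s["tcp_rot"]).round(3),f["camera_matrix"])
b=dict(np.load("pics/side.npz"))
print("bottle bases",[plane(b,p,0).round() for p in((133,312),(105,285),(165,290))])
```

```bash
python3 go.py "[430,-190,330]"
```

```text
cam in tool [  83.69637988    1.52927869 -148.89154102]
[[ 0.001  1.     0.001]
 [-0.956  0.001 -0.294]
 [-0.294 -0.001  0.956]] [[283.27264153   0.         254.07538674]
 [  0.         283.27264153 196.16268598]
 [  0.           0.           1.        ]]
bottle bases [array([491., 517.,   0.]), array([603., 517.,   0.]), array([489., 435.,   0.])]
delta tool [ 314.8 -275.9  -93.5] pos [ 255.3 -570.3  236.2] t 0.15 F [-0.  -0.1 -0.6] 94.87215891208416
```

View pics/b_z.png

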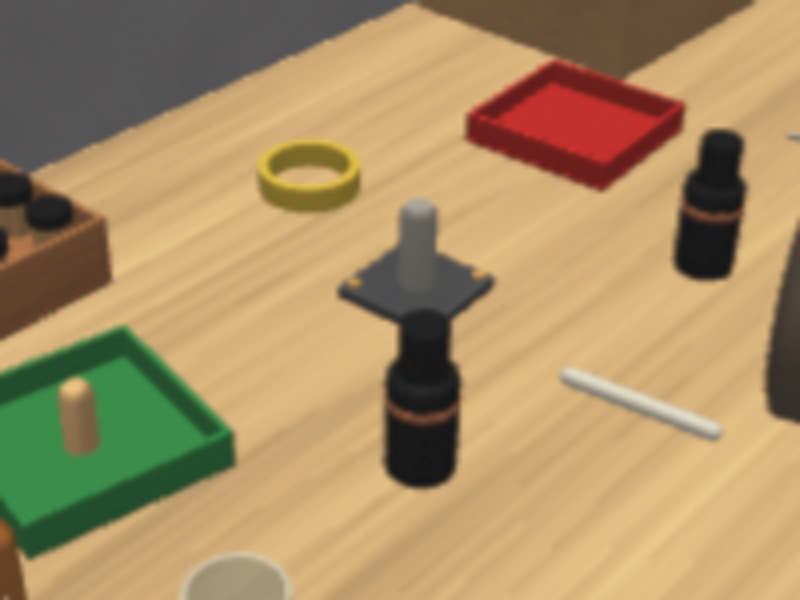

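The side crop shows sleeve knob tops at crop (722,137) and (425,320), i.e. side pixels (335.5,159) and (261,205). The pin top is at crop (418,208) and the dowel top at (77,383), both clear. Next I move the wrist over sleeve A.

Run:
```python
from h import *
b=dict(np.load("pics/side.npz"));a=dict(np.load("pics/scene.npz"))
for p,q,z in(((335.5,159.3),(242.5,128.5),119),((261.3,205),(305,176.5),119),((259.5,176.5),(243,178.5),82),((174.3,220.5),(295,243),55)): print(plane(b,p,z).round(),plane(a,q,z).round(),tri(b,p,a,q))
```

```text
[ 422. -175.  119.] [ 432. -169.  119.] (array([ 425.47256282, -179.09225458,  113.66138983]), np.float64(4.741706944697452))
[436. 162. 119.] [447. 162. 119.] (array([440.76472968, 156.43932653, 113.01834316]), np.float64(1.5976400723817614))
[567.  14.  82.] [575.  12.  82.] (array([571.6638643 ,   8.27322875,  77.60925869]), np.float64(0.4079490818220877))
[616. 300.  55.] [616. 301.  55.] (array([615.86718563, 300.75842031,  54.9182572 ]), np.float64(0.5783769775728834))
```

{"fn": "steer_hand", "kwargs": {"offsets": [300, -290, -90, 0, 0, 0, 300, -290, -90, 0, 0, 0, 300, -290, -90, 0, 0, 0, 300, -290, -90, 0, 0, 0, 300, -290, -90, 0, 0, 0, 300, -290, -90, 0, 0, 0, 300, -290, -90, 0, 0, 0, 300, -290, -90, 0, 0, 0, 300, -290, -90, 0, 0, 0, 300, -290, -90, 0, 0, 0], "aperture": 70}}

```text
time: 1.4
position: [410.3, -184.2, 326.2]
tcp_rot: [[0.913, 0.407, -0.001], [0.407, -0.913, 0.0], [-0.001, -0.0, -1.0]]
contact_force: [0.4, 0.2, -1.2]
gripper_width: 70.0
gripper_force: 0.0
```

Run:
```python
from cell import r, grab_frame
from h import *
f=grab_frame("wrist");np.savez("pics/w1.npz",**f);cv2.imwrite("pics/w1.png",f["color"][:,:,::-1])
```

```text
(no output)
```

View pics/w1.png

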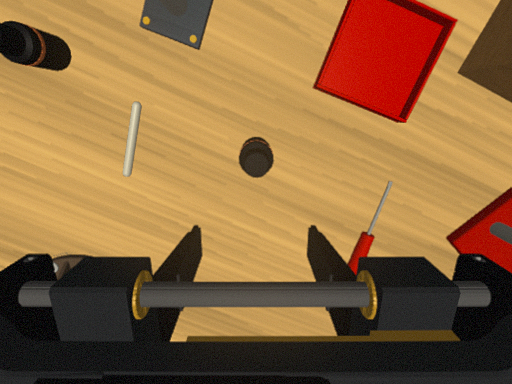

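The wrist view shows sleeve A at (256,157), its knob leaning down the image (top disc near (256,163)). The red tray is around (385,55) and the gauge plate is cut off at the top. Now I measure sleeve A and the tray.

Create knob.py:
```python
import sys
from h import *
def knob(f,p,rad=30,th=75):
    """vertical sleeve seen nearly from above: circle of knob top from the far-from-nadir edge"""
    v=f["color"].max(2);s,c,m=blob(f,v<th,p,rad)
    o=-f["R"].T@f["t"];X=plane(f,c,119)
    for _ in range(4):
        px=proj(f,np.r_[X[:2],119]);n=proj(f,np.r_[o[:2],0]);d=(c-n)/np.linalg.norm(c-n)
        e=np.array([-d[1],d[0]]);ys,xs=np.nonzero(m);P=np.c_[xs,ys]+0.0
        l=P@e;u=P@d;lat=(l.max()+l.min())/2
        rr=np.linalg.norm(proj(f,np.r_[X[:2]+[17,0],119])-px)
        q=e*lat+d*(u.max()+.5-rr);X=plane(f,q,119)
    return X,q,rr,s
```

Run:
```python
from knob import *
f=dict(np.load("pics/w1.npz"));print(knob(f,(256,157)))
v=cv2.cvtColor(f["color"],cv2.COLOR_RGB2HSV)
m=((v[...,0]<8)|(v[...,0]>172))&(v[...,1]>170)&(v[...,2]>60)
s,c,mm=blob(f,m,(385,58),90);print(s)
h=cv2.convexHull(np.concatenate(cv2.findContours(mm.astype(np.uint8),0,2)[0]))
ap=cv2.approxPolyDP(h,5,True)[:,0];print(ap.tolist(),[plane(f,x,30)[:2].round().tolist() for x in ap])
g=f["color"][140:184:2,256].tolist();print([max(x) for x in g])
```

```text
(array([ 428.23872271, -180.27038789,  119.        ]), array([256.11444555, 163.12800928]), np.float64(13.447015493985287), array([240, 137,  33,  40, 955], dtype=int32))
[  313     0   144   123 11546]
[[456, 19], [405, 122], [313, 87], [348, 0], [415, 0]] [[712.0, -358.0], [564.0, -369.0], [551.0, -217.0], [670.0, -210.0], [707.0, -293.0]]
[105, 51, 54, 59, 52, 44, 51, 58, 61, 57, 63, 57, 60, 61, 58, 63, 57, 57, 58, 203, 205, 209]
```

```bash
python3 go.py "[428.2,-180.3,106]"
```

```text
delta tool [ 18.    3.9 220.2] pos [ 410.3 -184.2  326.2] t 1.45 F [-0.3 -0.3 -0.3] 69.79129457543686
```

{"fn": "steer_hand", "kwargs": {"offsets": [18, 3.9, 60, 0, 0, 0, 18, 3.9, 120, 0, 0, 0, 18, 3.9, 150, 0, 0, 0, 18, 3.9, 180, 0, 0, 0, 18, 3.9, 200, 0, 0, 0, 18, 3.9, 212, 0, 0, 0, 18, 3.9, 220, 0, 0, 0, 18, 3.9, 220, 0, 0, 0, 18, 3.9, 220, 0, 0, 0]}}

```text
time: 2.58
position: [428.9, -179.6, 107.1]
tcp_rot: [[0.913, 0.408, 0.001], [0.408, -0.913, -0.001], [0.0, 0.001, -1.0]]
contact_force: [-0.6, 0.0, 1.1]
gripper_width: 70.0
gripper_force: 0.0
```

{"fn": "steer_hand", "kwargs": {"offsets": [0, 0, 0, 0, 0, 0, 0, 0, 0, 0, 0, 0, 0, 0, 0, 0, 0, 0, 0, 0, 0, 0, 0, 0, 0, 0, 0, 0, 0, 0, 0, 0, 0, 0, 0, 0], "aperture": 20}}

```text
time: 3.32
position: [428.7, -179.4, 106.6]
tcp_rot: [[0.913, 0.409, -0.0], [0.409, -0.913, -0.0], [-0.0, 0.0, -1.0]]
contact_force: [0.7, 0.5, 0.2]
gripper_width: 34.0
gripper_force: 30.0
```

```bash
python3 go.py "[571,10,330]"
```

```text
delta tool [ 207.3 -114.8 -223.4] pos [ 428.7 -179.4  106.6] t 3.325 F [0.7 0.5 0.2] 33.99203240438388
```

{"fn": "steer_hand", "kwargs": {"offsets": [0, 0, -25, 0, 0, 0, 0, 0, -75, 0, 0, 0, 0, 0, -135, 0, 0, 0, 50, -55, -155, 0, 0, 0, 97, -114, -155, 0, 0, 0, 97, -114, -155, 0, 0, 0, 97, -114, -155, 0, 0, 0, 97, -114, -155, 0, 0, 0, 97, -114, -155, 0, 0, 0]}}

```text
time: 4.45
position: [470.5, -36.6, 261.5]
tcp_rot: [[0.913, 0.407, -0.0], [0.407, -0.913, -0.0], [-0.0, -0.0, -1.0]]
contact_force: [-0.1, -0.2, -2.7]
gripper_width: 33.3
gripper_force: 30.0
```

Run:
```python
from cell import r, grab_frame
from h import *
f=grab_frame("wrist");np.savez("pics/w2.npz",**f);cv2.imwrite("pics/w2.png",f["color"][:,:,::-1]);s=r.state();print(s["position"],proj(f,np.array([571,10,82])))
```

```text
[470.5157075  -36.58685006 261.49595336] [251.48563774  82.93952207]
```

View pics/w2.png

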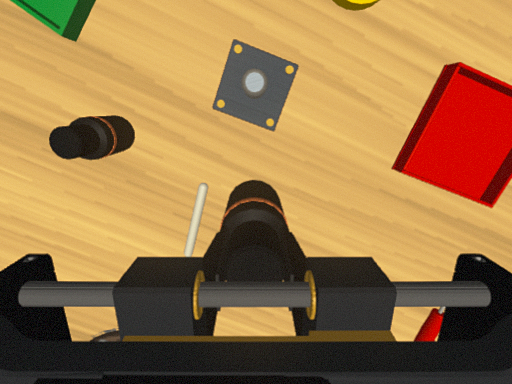

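Wrist view: pin top is a light disc at (255,82), plate corners at (234,40), (298,65), (275,130) and (213,107), and the held sleeve's far rim is at row 181. Computing the pin axis and the held sleeve's offset.

Run:
```python
from knob import *
f=dict(np.load("pics/w2.npz"));v=cv2.cvtColor(f["color"],cv2.COLOR_RGB2HSV)
s,c,m=blob(f,(v[...,2]>150)&(v[...,1]<60),(255,82),16);print("tip",s,c,plane(f,c,82))
s,c,m=blob(f,(v[...,2]>105)&(v[...,1]<60),(255,82),18);print("pin",s,c,plane(f,c,78))
s,c,m=blob(f,(v[...,2]<110)&(v[...,1]<90),(255,85),60)
h=cv2.convexHull(np.concatenate(cv2.findContours(m.astype(np.uint8),0,2)[0]));rc=cv2.minAreaRect(h);print("plate",rc)
bp=[plane(f,p,12)[:2] for p in cv2.boxPoints(rc)];print(np.round(bp,1).tolist(),np.mean(bp,0))
P=np.array([470.5,-36.6,261.5]);R=np.array([[.913,.407,0],[.407,-.913,0],[0,0,-1.]])
print("rim exp",[proj(f,P+R@np.array([x,y,106.6])) for x,y in((25,0),(23,0),(27,0),(15,20),(15,-20))])
sl=f["color"].max(2)
for row in(188,192,196,200,204):
    q=np.nonzero(sl[row,210:300]<80)[0]+210;print(row,q.min(),q.max(),end="; ")
col=sl[150:200,254];print(150+np.nonzero(col<80)[0].min())
print("sB",knob(f,(70,140),30))
```

```text
tip [245  72  19  20 294] [254.03741497  81.72108844] [573.25071953   7.98257266  82.        ]
pin [242  69  25  27 485] [253.96701031  81.46804124] [573.76754488   8.30337987  78.        ]
plate ((253.40858459472656, 84.91635131835938), (69.64041900634766, 71.7725830078125), 20.65890884399414)
[[525.6, 54.2], [614.0, 54.7], [622.1, -33.1], [532.1, -39.4]] [573.47041968   9.11981435]
rim exp [array([252.61165344, 175.51905277]), array([252.61205236, 177.63045895]), array([252.61125462, 173.39820209]), array([274.03192349, 186.01678764]), array([231.19801845, 185.95001723])]
188 235 271; 192 232 275; 196 230 277; 200 229 278; 204 228 280; 181
sB (array([439.9278428 , 159.71823205, 119.        ]), array([ 65.23678322, 141.62628892]), np.float64(16.087095879249265), array([  49,  117,   52,   42, 1634], dtype=int32))
```

Run:
```python
from cell import r, grab_frame
from knob import *
f=dict(np.load("pics/w1.npz"));P=np.array([410.3,-184.2,326.2]);R=np.array([[.913,.407,0],[.407,-.913,0],[0,0,-1.]])
print("tips exp",[proj(f,P+R@np.array([x,y,22])).round(1) for x in(10,0) for y in(35,-35)])
g=grab_frame("side");a=grab_frame("scene");np.savez("pics/s2.npz",**g)
P=r.state()["position"]
for n,F,sc in(("side",g,5),("scene",a,0)):
    ax=[proj(F,P+[0,0,-z]) for z in(-12,25,31,106.6)];print(n,np.round(ax,1).tolist())
    v=F["color"].max(2)
    y0,y1=int(ax[1][1]),int(ax[3][1])+14
    for y in range(y0,y1,3):
        x=int(ax[2][0]);q=np.nonzero(v[y,x-30:x+30]<70)[0]+x-30
        if len(q):print(y,q.min(),q.max(),(q.min()+q.max())/2,end="; ")
    print()
    x,y=map(int,ax[2]);cv2.imwrite(f"pics/h_{n}.png",cv2.resize(F["color"][y-40:y+50,x-50:x+50,::-1],None,fx=5,fy=5,interpolation=2))
cv2.imwrite("pics/h.png",np.hstack([cv2.resize(cv2.imread(f"pics/h_{n}.png"),(400,400)) for n in("side","scene")]))
```

```text
tips exp [array([305.4, 227.1]), array([198.4, 227. ]), array([304.6, 241. ]), array([199.3, 240.9])]
side [[300.9, 120.7], [299.7, 133.5], [299.6, 135.5], [297.3, 159.8]]
133 294 307 300.5; 136 292 309 300.5; 139 293 309 301.0; 142 294 307 300.5; 145 292 293 292.5; 148 292 308 300.0; 151 292 307 299.5; 154 291 307 299.0; 157 291 306 298.5; 160 291 306 298.5; 163 293 304 298.5; 
scene [[258.2, 110.1], [258.2, 120.1], [258.1, 121.7], [258.1, 141.1]]
120 252 265 258.5; 123 252 265 258.5; 126 253 265 259.0; 129 258 265 261.5; 132 252 265 258.5; 135 252 265 258.5; 138 252 265 258.5; 141 252 265 258.5; 144 256 261 258.5;
```

View pics/h.png

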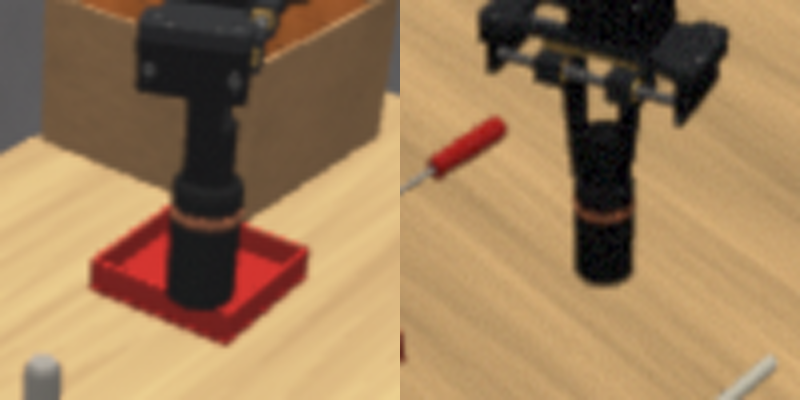

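Side and scene crops show the sleeve held upright: its axis is parallel to the vertical projection, shifted about 1 px in side. I next check the pin's projection in both fixed views.

Run:
```python
from h import *
for n,c in(("side",(259,186)),("scene",(243,186))):
    f=dict(np.load(f"pics/{n}.npz"));g=f["color"].astype(int)
    for z in(75,60,40):
        p=proj(f,np.array([573.4,8.5,z]));y=int(round(p[1]));x=int(p[0])
        row=g[y,x-11:x+12];sat=row.max(1)-row.min(1)
        w=np.clip((60-sat)/40,0,1);w[:2]=0;w[-2:]=0
        print(n,z,p.round(1),"centre",(w*np.arange(x-11,x+12)).sum()/w.sum(),w.round(1).tolist())
```

```bash
python3 go.py "[577.6,10.2,211]"
```

```text
side 75 [259. 177.] centre 259.21818181818185 [0.0, 0.0, 0.0, 0.0, 0.0, 0.0, 0.0, 0.4, 1.0, 1.0, 1.0, 1.0, 1.0, 1.0, 1.0, 0.8, 0.0, 0.0, 0.0, 0.0, 0.0, 0.0, 0.0]
side 60 [258.9 181.2] centre 259.12078651685397 [0.0, 0.0, 0.0, 0.0, 0.0, 0.0, 0.0, 0.0, 0.8, 1.0, 1.0, 1.0, 1.0, 1.0, 1.0, 1.0, 1.0, 0.1, 0.0, 0.0, 0.0, 0.0, 0.0]
side 40 [258.8 186.6] centre 257.9726651480638 [0.0, 0.0, 0.0, 0.0, 0.0, 0.2, 0.8, 1.0, 1.0, 1.0, 1.0, 1.0, 1.0, 1.0, 1.0, 1.0, 1.0, 0.0, 0.0, 0.0, 0.0, 0.0, 0.0]
scene 75 [242.7 179.4] centre 242.85454545454544 [0.0, 0.0, 0.0, 0.0, 0.0, 0.0, 0.0, 0.0, 0.8, 1.0, 1.0, 1.0, 1.0, 1.0, 1.0, 1.0, 0.5, 0.0, 0.0, 0.0, 0.0, 0.0, 0.0]
scene 60 [242.8 182.9] centre 243.0353982300885 [0.0, 0.0, 0.0, 0.0, 0.0, 0.0, 0.0, 0.0, 0.7, 1.0, 1.0, 1.0, 1.0, 1.0, 1.0, 1.0, 0.8, 0.0, 0.0, 0.0, 0.0, 0.0, 0.0]
scene 40 [242.9 187.4] centre 243.73869346733667 [0.0, 0.0, 0.0, 0.0, 0.0, 0.2, 1.0, 1.0, 1.0, 1.0, 1.0, 1.0, 1.0, 1.0, 1.0, 1.0, 1.0, 1.0, 1.0, 1.0, 0.7, 0.0, 0.0]
delta tool [116.7   1.   50.5] pos [470.6 -36.4 261.6] t 4.6 F [ 0.4 -0.1 -2.8] 33.6306447900642
```

All three cameras agree on the pin at (573.4, 8.5). Moving the sleeve above it, then checking alignment.

{"fn": "steer_hand", "kwargs": {"offsets": [60, 1, 0, 0, 0, 0, 110, 1, 25, 0, 0, 0, 116.5, 1, 50, 0, 0, 0, 116.5, 1, 56, 0, 0, 0, 116.5, 1, 56, 0, 0, 0, 116.5, 1, 56, 0, 0, 0]}}

```text
time: 5.35
position: [577.5, 10.5, 206.9]
tcp_rot: [[0.913, 0.408, 0.002], [0.408, -0.913, -0.0], [0.001, 0.001, -1.0]]
contact_force: [-0.1, 0.5, -3.0]
gripper_width: 33.5
gripper_force: 30.0
```

Create al.py:
```python
from cell import r, grab_frame
from h import *
import sys
# lateral pixel centre of held sleeve skirt in both fixed views vs the vertical axis through X
X=np.array(eval(sys.argv[1]),float);off=float(sys.argv[2])
P=r.state()["position"];A=[];B=[]
for n in("side","scene"):
    F=grab_frame(n);v=F["color"].max(2)
    ds=[]
    for z in(48,56,62,85,90,95,100):
        p=proj(F,np.r_[X[:2],P[2]+off-z-6.6]);y=int(round(p[1]));x=int(p[0]);w=np.clip((110-v[y,x-16:x+17].astype(float))/60,0,1)
        if w.sum()>8: ds.append((w*np.arange(x-16,x+17)).sum()/w.sum()-p[0])
    d=np.median(ds);p=proj(F,np.r_[X[:2],P[2]-70])
    J=[proj(F,np.r_[X[:2]+e,P[2]-70])[0]-p[0] for e in([1,0],[0,1])]
    A.append(J);B.append(d);print(n,np.round(ds,2))
    cv2.imwrite(f"pics/al_{n}.png",F["color"][:,:,::-1])
print("sleeve minus X (world xy mm)",np.linalg.solve(A,B),"P",P)
```

```bash
python3 al.py "[573.4,8.5]" 0
```

```text
side [-0.12 -0.69 -0.37 -0.28 -0.25 -0.22 -0.29]
scene [-0.36 -0.34  0.12 -0.24 -0.21 -0.13 -0.17]
sleeve minus X (world xy mm) [0.96530949 0.13170202] P [577.45478788  10.45259399 206.88150343]
```

{"fn": "steer_hand", "kwargs": {"offsets": [-0.5, 0, 8, 0, 0, 0, -0.5, 0, 16, 0, 0, 0, -0.5, 0, 22, 0, 0, 0, -0.5, 0, 28, 0, 0, 0, -0.5, 0, 32, 0, 0, 0, -0.5, 0, 32, 0, 0, 0]}}

```text
time: 6.2
position: [576.9, 10.7, 173.3]
tcp_rot: [[0.913, 0.409, -0.0], [0.409, -0.913, -0.0], [-0.0, -0.0, -1.0]]
contact_force: [-0.5, -0.9, -1.9]
gripper_width: 33.4
gripper_force: 30.0
```

{"fn": "steer_hand", "kwargs": {"offsets": [0, 0, 6, 0, 0, 0, 0, 0, 11, 0, 0, 0, 0, 0, 16, 0, 0, 0, 0, 0, 18, 0, 0, 0, 0, 0, 18, 0, 0, 0]}}

```text
time: 6.82
position: [577.0, 10.7, 155.5]
tcp_rot: [[0.913, 0.408, -0.0], [0.408, -0.913, -0.0], [-0.0, -0.0, -1.0]]
contact_force: [0.1, 0.9, -2.8]
gripper_width: 33.6
gripper_force: 30.0
```

{"fn": "steer_hand", "kwargs": {"offsets": [0, 0, 1, 0, 0, 0, 0, 0, 2, 0, 0, 0, 0, 0, 2.5, 0, 0, 0, 0, 0, 2.5, 0, 0, 0]}}

```text
time: 7.32
position: [577.0, 10.7, 153.1]
tcp_rot: [[0.913, 0.408, 0.0], [0.408, -0.913, -0.0], [-0.0, 0.0, -1.0]]
contact_force: [-0.9, -0.5, -2.5]
gripper_width: 33.6
gripper_force: 30.0
```

{"fn": "steer_hand", "kwargs": {"offsets": [0, 0, 1, 0, 0, 0, 0, 0, 2, 0, 0, 0, 0, 0, 2, 0, 0, 0]}}

```text
time: 7.7
position: [576.9, 10.7, 151.0]
tcp_rot: [[0.913, 0.408, -0.0], [0.408, -0.913, -0.0], [-0.0, -0.0, -1.0]]
contact_force: [-0.1, 0.3, -2.7]
gripper_width: 33.6
gripper_force: 30.0
```

{"fn": "steer_hand", "kwargs": {"offsets": [0, 0, 1, 0, 0, 0, 0, 0, 2, 0, 0, 0, 0, 0, 2, 0, 0, 0]}}

```text
time: 8.07
position: [577.0, 10.7, 149.0]
tcp_rot: [[0.913, 0.408, -0.0], [0.408, -0.913, -0.0], [-0.0, -0.0, -1.0]]
contact_force: [-0.7, -1.5, -1.9]
gripper_width: 33.5
gripper_force: 30.0
```

{"fn": "steer_hand", "kwargs": {"offsets": [0, 0, 5, 0, 0, 0, 0, 0, 10, 0, 0, 0, 0, 0, 15, 0, 0, 0, 0, 0, 20, 0, 0, 0, 0, 0, 25, 0, 0, 0, 0, 0, 27, 0, 0, 0, 0, 0, 27, 0, 0, 0]}}

```text
time: 8.95
position: [577.0, 10.7, 122.0]
tcp_rot: [[0.913, 0.408, -0.0], [0.408, -0.913, -0.0], [-0.0, -0.0, -1.0]]
contact_force: [-0.4, -0.4, -2.6]
gripper_width: 33.3
gripper_force: 30.0
```

{"fn": "steer_hand", "kwargs": {"offsets": [0, 0, 1, 0, 0, 0, 0, 0, 2, 0, 0, 0, 0, 0, 3, 0, 0, 0, 0, 0, 3, 0, 0, 0]}}

```text
time: 9.45
position: [577.0, 10.7, 119.1]
tcp_rot: [[0.913, 0.408, -0.0], [0.408, -0.913, -0.0], [-0.0, 0.0, -1.0]]
contact_force: [0.2, -0.8, -3.1]
gripper_width: 33.7
gripper_force: 30.0
```

{"fn": "steer_hand", "kwargs": {"offsets": [0, 0, 0.5, 0, 0, 0, 0, 0, 1, 0, 0, 0, 0, 0, 1, 0, 0, 0]}}

```text
time: 9.82
position: [577.0, 10.7, 118.7]
tcp_rot: [[0.913, 0.409, 0.0], [0.409, -0.913, -0.0], [0.0, 0.0, -1.0]]
contact_force: [-1.9, 0.4, 5.0]
gripper_width: 33.7
gripper_force: 30.0
```

{"fn": "steer_hand", "kwargs": {"offsets": [0, 0, 0.4, 0, 0, 0, 0, 0, 0.8, 0, 0, 0, 0, 0, 0.8, 0, 0, 0]}}

```text
time: 10.2
position: [577.1, 10.7, 118.6]
tcp_rot: [[0.913, 0.409, 0.001], [0.409, -0.913, -0.0], [0.001, 0.001, -1.0]]
contact_force: [-4.4, 0.0, 12.3]
gripper_width: 33.5
gripper_force: 30.0
```

Sleeve A went home on the plate, so it is the deep one. Holding the press, then lifting and moving toward the green holder.

{"fn": "steer_hand", "kwargs": {"offsets": [0, 0, 0, 0, 0, 0, 0, 0, 0, 0, 0, 0, 0, 0, 0, 0, 0, 0, 0, 0, 0, 0, 0, 0, 0, 0, 0, 0, 0, 0, 0, 0, 0, 0, 0, 0, 0, 0, 0, 0, 0, 0, 0, 0, 0, 0, 0, 0]}}

```text
time: 11.2
position: [577.1, 10.7, 118.6]
tcp_rot: [[0.913, 0.408, 0.001], [0.408, -0.913, -0.0], [0.001, 0.001, -1.0]]
contact_force: [-4.4, 0.2, 13.3]
gripper_width: 33.6
gripper_force: 30.0
```

{"fn": "steer_hand", "kwargs": {"offsets": [0, 0, -10, 0, 0, 0, 0, 0, -30, 0, 0, 0, 0, 0, -55, 0, 0, 0, 0, 0, -85, 0, 0, 0, 0, 0, -110, 0, 0, 0, 0, 0, -120, 0, 0, 0, 0, 0, -120, 0, 0, 0]}}

```text
time: 12.08
position: [577.0, 10.7, 237.5]
tcp_rot: [[0.913, 0.409, 0.001], [0.409, -0.913, -0.0], [0.001, 0.0, -1.0]]
contact_force: [-0.2, -0.4, -2.4]
gripper_width: 33.4
gripper_force: 30.0
```

```bash
python3 go.py "[516,256,238]"
```

```text
delta tool [  44.5 -248.8   -0.6] pos [577.   10.7 237.5] t 12.075 F [-0.2 -0.4 -2.4] 33.376451858687815
```

{"fn": "steer_hand", "kwargs": {"offsets": [10, -55, 0, 0, 0, 0, 20, -110, 0, 0, 0, 0, 30, -170, 0, 0, 0, 0, 40, -225, 0, 0, 0, 0, 44, -249, 0, 0, 0, 0, 44, -249, 0, 0, 0, 0, 44, -249, 0, 0, 0, 0, 44, -249, 0, 0, 0, 0]}}

```text
time: 13.08
position: [515.7, 254.9, 237.0]
tcp_rot: [[0.913, 0.407, -0.0], [0.407, -0.913, -0.0], [-0.001, 0.0, -1.0]]
contact_force: [-0.6, -0.7, -2.9]
gripper_width: 33.3
gripper_force: 30.0
```

Run:
```python
from cell import r, grab_frame
from h import *
f=grab_frame("wrist");np.savez("pics/w3.npz",**f);cv2.imwrite("pics/w3.png",f["color"][:,:,::-1]);s=r.state();print(s["position"])
p=proj(f,np.array([616.3,300.7,55]));print(p)
hs=cv2.cvtColor(f["color"],cv2.COLOR_RGB2HSV);x,y=p.astype(int)
print(hs[y,x-20:x+21:2].tolist())
s,c,m=blob(f,(hs[...,0]<35)&(hs[...,2]>90),(x,y),25);print(s,c,plane(f,c,50))
```

```text
[515.76331967 254.99833469 237.10948318]
[252.21187064  83.41225214]
[[65, 159, 186], [65, 161, 184], [64, 164, 185], [64, 152, 188], [66, 162, 189], [36, 132, 133], [18, 154, 172], [21, 140, 249], [22, 138, 248], [23, 141, 248], [23, 145, 247], [22, 144, 245], [21, 143, 242], [19, 151, 233], [19, 155, 148], [26, 137, 117], [64, 169, 187], [65, 166, 183], [65, 157, 187], [64, 160, 185], [64, 152, 190]]
[242  70  21  25 382] [252.18062827  81.64397906] [618.31009216 301.67150645  50.        ]
```

View pics/w3.png

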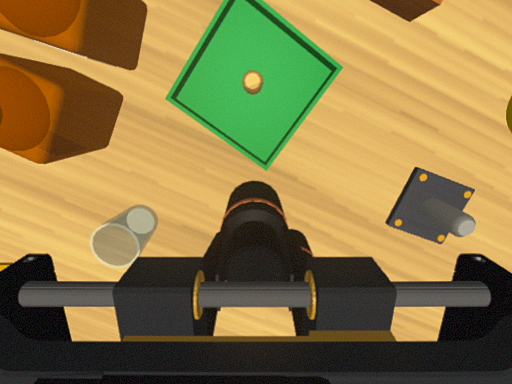

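Wrist view: the dowel is at (252,82) in the green tray, and the bottles to the left are clear of the gripper body. I lower over the dowel at (617.5,301.2).

```bash
python3 go.py "[621,303,180]"
```

```text
delta tool [115.7  -1.   57.1] pos [515.8 255.  237.1] t 13.125 F [-0.  -0.2 -2.7] 33.55298310126604
```

{"fn": "steer_hand", "kwargs": {"offsets": [50, -1, 0, 0, 0, 0, 95, -1, 0, 0, 0, 0, 115.5, -1, 15, 0, 0, 0, 115.5, -1, 40, 0, 0, 0, 115.5, -1, 57, 0, 0, 0, 115.5, -1, 57, 0, 0, 0, 115.5, -1, 57, 0, 0, 0]}}

```text
time: 14.0
position: [620.8, 304.0, 181.3]
tcp_rot: [[0.913, 0.408, 0.001], [0.408, -0.913, 0.0], [0.001, 0.0, -1.0]]
contact_force: [0.6, 0.2, -1.9]
gripper_width: 33.1
gripper_force: 30.0
```

```bash
python3 al.py "[617.5,301.2]" 0;  python3 go.py "[621,303,113]"
```

```text
side [-2.79 -1.34  1.17  1.37  1.35  0.3 ]
scene [ 0.77  0.94  0.46 -0.56 -0.86 -0.49  1.13]
sleeve minus X (world xy mm) [-2.25293406 -0.55891552] P [620.79011151 303.98048055 181.3337246 ]
delta tool [-0.3  1.1 68.5] pos [620.8 304.1 181.5] t 14.1 F [ 0.9  0.7 -2.5] 33.66914788084249
```

{"fn": "steer_hand", "kwargs": {"offsets": [0, 1, 10, 0, 0, 0, 0, 1, 20, 0, 0, 0, 0, 1, 30, 0, 0, 0, 0, 1, 30, 0, 0, 0]}}

```text
time: 14.6
position: [620.5, 303.0, 149.0]
tcp_rot: [[0.913, 0.408, -0.002], [0.408, -0.913, -0.001], [-0.002, -0.0, -1.0]]
contact_force: [0.5, 0.6, -2.2]
gripper_width: 33.4
gripper_force: 30.0
```

{"fn": "steer_hand", "kwargs": {"offsets": [0, 0, 10, 0, 0, 0, 0, 0, 20, 0, 0, 0, 0, 0, 28, 0, 0, 0, 0, 0, 34, 0, 0, 0, 0, 0, 37, 0, 0, 0, 0, 0, 37, 0, 0, 0]}}

```text
time: 15.35
position: [620.8, 303.1, 113.2]
tcp_rot: [[0.913, 0.408, -0.0], [0.408, -0.913, -0.0], [-0.0, 0.0, -1.0]]
contact_force: [0.1, -0.6, -2.2]
gripper_width: 33.8
gripper_force: 30.0
```

{"fn": "steer_hand", "kwargs": {"offsets": [0, 0, 0.7, 0, 0, 0, 0, 0, 1.4, 0, 0, 0, 0, 0, 1.8, 0, 0, 0, 0, 0, 1.8, 0, 0, 0]}}

```text
time: 15.85
position: [620.9, 303.2, 111.7]
tcp_rot: [[0.913, 0.409, 0.0], [0.409, -0.913, 0.0], [0.0, 0.0, -1.0]]
contact_force: [-0.3, 0.0, -0.8]
gripper_width: 33.3
gripper_force: 30.0
```

{"fn": "steer_hand", "kwargs": {"offsets": [0, 0, 0.2, 0, 0, 0, 0, 0, 0.2, 0, 0, 0, 0, 0, 0.2, 0, 0, 0, 0, 0, 0.2, 0, 0, 0], "aperture": 60}}

```text
time: 16.35
position: [620.9, 303.1, 111.3]
tcp_rot: [[0.913, 0.408, 0.0], [0.408, -0.913, -0.0], [0.0, 0.0, -1.0]]
contact_force: [-0.6, 0.4, -0.3]
gripper_width: 59.4
gripper_force: 0.0
```

{"fn": "steer_hand", "kwargs": {"offsets": [0, 0, -20, 0, 0, 0, 0, 0, -50, 0, 0, 0, 0, 0, -100, 0, 0, 0, 0, 0, -150, 0, 0, 0, 0, 0, -200, 0, 0, 0, 0, 0, -215, 0, 0, 0, 0, 0, -215, 0, 0, 0]}}

```text
time: 17.23
position: [620.8, 303.1, 327.7]
tcp_rot: [[0.913, 0.409, 0.002], [0.409, -0.913, 0.001], [0.002, 0.0, -1.0]]
contact_force: [0.3, -0.0, -0.5]
gripper_width: 60.1
gripper_force: 0.0
```

```bash
python3 go.py "[437,162,327]"
```

```text
delta tool [-2.254e+02  5.380e+01  2.000e-01] pos [620.8 303.1 327.7] t 17.225 F [ 0.3 -0.  -0.5] 60.09892346580643
```

{"fn": "steer_hand", "kwargs": {"offsets": [-55, 13, 0, 0, 0, 0, -112, 26, 0, 0, 0, 0, -170, 40, 0, 0, 0, 0, -215, 50, 0, 0, 0, 0, -240, 54, 0, 0, 0, 0, -240, 54, 0, 0, 0, 0, -240, 54, 0, 0, 0, 0, -240, 54, 0, 0, 0, 0]}}

```text
time: 18.23
position: [424.4, 156.2, 325.7]
tcp_rot: [[0.913, 0.409, -0.001], [0.409, -0.913, -0.0], [-0.001, -0.0, -1.0]]
contact_force: [0.3, -0.1, -0.7]
gripper_width: 59.9
gripper_force: 0.0
```

Run:
```python
from cell import r, grab_frame
from knob import *
f=grab_frame("wrist");s=r.state();print(s["position"])
p=proj(f,np.array([440,159,90])).astype(int);X,q,rr,b=knob(f,tuple(p));print(p,X,X-[3,.7,0],q,b)
g=grab_frame("side");im=g["color"][180:270,120:300]
cv2.imwrite("pics/chk.png",np.hstack([cv2.resize(f["color"],(400,300)),cv2.resize(im,(400,300))])[:,:,::-1])
X=X-[3,.7,0];print("delta",s["tcp_rot"].T@(np.r_[X[:2],106.3]-s["position"]))
```

```text
[424.33793743 156.17684974 325.75441857]
[255 161] [440.42924788 161.3809203  119.        ] [437.42924788 160.6809203  119.        ] [254.53828893 164.09192694] [238 138  34  40 965]
delta [ 14.00415646   1.27378622 219.44058868]
```

View pics/chk.png

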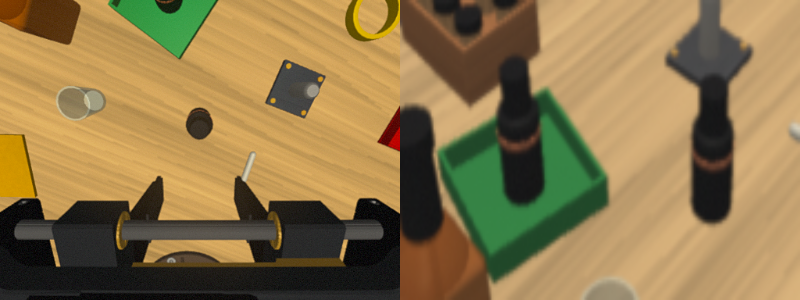

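The check picture shows the first sleeve standing in the green tray over the dowel at (520,135). Sleeve B stands clear in the wrist view at (199,122). Grasping it now.

{"fn": "steer_hand", "kwargs": {"offsets": [14, 1.3, 60, 0, 0, 0, 14, 1.3, 120, 0, 0, 0, 14, 1.3, 150, 0, 0, 0, 14, 1.3, 180, 0, 0, 0, 14, 1.3, 200, 0, 0, 0, 14, 1.3, 212, 0, 0, 0, 14, 1.3, 219.4, 0, 0, 0, 14, 1.3, 219.4, 0, 0, 0, 14, 1.3, 219.4, 0, 0, 0]}}

```text
time: 19.45
position: [437.5, 160.4, 107.4]
tcp_rot: [[0.913, 0.408, 0.001], [0.408, -0.913, 0.0], [0.001, 0.0, -1.0]]
contact_force: [-0.3, -0.7, -0.0]
gripper_width: 60.3
gripper_force: 0.0
```

{"fn": "steer_hand", "kwargs": {"offsets": [0, 0, 0, 0, 0, 0, 0, 0, 0, 0, 0, 0, 0, 0, 0, 0, 0, 0, 0, 0, 0, 0, 0, 0, 0, 0, 0, 0, 0, 0, 0, 0, 0, 0, 0, 0], "aperture": 20}}

```text
time: 20.2
position: [437.2, 160.4, 107.0]
tcp_rot: [[0.913, 0.409, 0.0], [0.409, -0.913, -0.0], [0.0, 0.0, -1.0]]
contact_force: [0.9, 0.7, 2.6]
gripper_width: 33.2
gripper_force: 30.0
```

{"fn": "steer_hand", "kwargs": {"offsets": [0, 0, -25, 0, 0, 0, 0, 0, -75, 0, 0, 0, 0, 0, -115, 0, 0, 0, 0, 0, -120, 0, 0, 0, 0, 0, -120, 0, 0, 0]}}

```text
time: 20.82
position: [436.8, 160.2, 226.3]
tcp_rot: [[0.913, 0.408, -0.001], [0.408, -0.913, -0.0], [-0.001, -0.0, -1.0]]
contact_force: [-0.2, 0.1, -2.1]
gripper_width: 33.3
gripper_force: 30.0
```

```bash
python3 go.py "[575,10,220]"
```

Run:
```python
from cell import r, grab_frame
from h import *
f=grab_frame("wrist");s=r.state()
sl=f["color"].max(2);print(s["position"],[proj(f,s["position"]+s["tcp_rot"]@np.array([x,0,106.5])).round(1) for x in(25,23,21)])
print(sl[165:200,253].tolist())
```

```text
delta tool [ 64.8 193.6   6.2] pos [436.8 160.2 226.3] t 20.825 F [-0.2  0.1 -2.1] 33.34995482778052
[436.61255248 160.21594085 225.72993548] [array([252.5, 175.7]), array([252.5, 177.9]), array([252.5, 180. ])]
[227, 227, 230, 227, 231, 227, 228, 226, 224, 218, 170, 56, 44, 50, 47, 46, 54, 45, 45, 54, 54, 45, 47, 44, 45, 46, 63, 95, 134, 142, 114, 44, 39, 45, 41]
```

```bash
python3 go.py "[572.2,8.8,205]"
```

```text
delta tool [ 62.  193.6  20.6] pos [436.6 160.2 225.7] t 20.875 F [-0.3 -0.3 -1.6] 33.4380929361146
```

{"fn": "steer_hand", "kwargs": {"offsets": [18, 55, 0, 0, 0, 0, 36, 112, 0, 0, 0, 0, 53, 165, 0, 0, 0, 0, 62, 193.6, 8, 0, 0, 0, 62, 193.6, 20, 0, 0, 0, 62, 193.6, 20.6, 0, 0, 0, 62, 193.6, 20.6, 0, 0, 0, 62, 193.6, 20.6, 0, 0, 0]}}

```text
time: 21.88
position: [572.6, 9.7, 206.8]
tcp_rot: [[0.912, 0.409, 0.001], [0.409, -0.912, -0.0], [0.001, 0.0, -1.0]]
contact_force: [0.7, 0.4, -2.6]
gripper_width: 33.5
gripper_force: 30.0
```

```bash
python3 al.py "[573.4,8.5]" 0; python3 go.py "[572.2,8.8,172]"
```

```text
side [-0.41 -0.34 -0.3  -0.27 -0.34]
scene [ 0.37 -0.04  0.36  0.42  0.38  0.31  0.26]
sleeve minus X (world xy mm) [-0.11116446  1.67116757] P [572.63905376   9.71600576 206.80277167]
delta tool [-0.8  0.3 34.8] pos [572.7   9.4 206.8] t 21.975 F [-0.1 -0.3 -2.9] 33.662197890907656
```

{"fn": "steer_hand", "kwargs": {"offsets": [-0.5, 0.8, 8, 0, 0, 0, -0.5, 0.8, 16, 0, 0, 0, -0.5, 0.8, 22, 0, 0, 0, -0.5, 0.8, 28, 0, 0, 0, -0.5, 0.8, 32, 0, 0, 0, -0.5, 0.8, 32, 0, 0, 0]}}

```text
time: 22.72
position: [572.6, 8.1, 174.0]
tcp_rot: [[0.913, 0.409, -0.0], [0.409, -0.913, -0.0], [-0.0, -0.0, -1.0]]
contact_force: [0.1, -0.7, -1.3]
gripper_width: 33.3
gripper_force: 30.0
```

{"fn": "steer_hand", "kwargs": {"offsets": [0, 0, 6, 0, 0, 0, 0, 0, 11, 0, 0, 0, 0, 0, 16, 0, 0, 0, 0, 0, 18, 0, 0, 0, 0, 0, 18, 0, 0, 0]}}

```text
time: 23.35
position: [572.7, 8.0, 156.2]
tcp_rot: [[0.913, 0.408, -0.0], [0.408, -0.913, -0.0], [-0.0, -0.0, -1.0]]
contact_force: [0.8, -0.6, -1.2]
gripper_width: 33.4
gripper_force: 30.0
```

{"fn": "steer_hand", "kwargs": {"offsets": [0, 0, 0.6, 0, 0, 0, 0, 0, 1.2, 0, 0, 0, 0, 0, 1.8, 0, 0, 0, 0, 0, 1.8, 0, 0, 0]}}

```text
time: 23.85
position: [572.7, 8.0, 154.5]
tcp_rot: [[0.913, 0.408, -0.0], [0.408, -0.913, -0.0], [-0.0, 0.0, -1.0]]
contact_force: [-1.1, 0.5, -1.7]
gripper_width: 33.6
gripper_force: 30.0
```

{"fn": "steer_hand", "kwargs": {"offsets": [0, 0, 0.5, 0, 0, 0, 0, 0, 1, 0, 0, 0, 0, 0, 1, 0, 0, 0]}}

```text
time: 24.22
position: [572.8, 8.0, 154.0]
tcp_rot: [[0.913, 0.408, 0.001], [0.408, -0.913, -0.0], [0.001, 0.0, -1.0]]
contact_force: [-1.5, 0.6, 4.2]
gripper_width: 33.6
gripper_force: 30.0
```

Stopped partway, with its mouth at about 47 mm. Pressing slightly more, holding, then lifting.

{"fn": "steer_hand", "kwargs": {"offsets": [0, 0, 0.3, 0, 0, 0, 0, 0, 0.6, 0, 0, 0, 0, 0, 0.6, 0, 0, 0, 0, 0, 0.6, 0, 0, 0, 0, 0, 0.6, 0, 0, 0, 0, 0, 0.6, 0, 0, 0, 0, 0, 0.6, 0, 0, 0, 0, 0, 0.6, 0, 0, 0, 0, 0, 0.6, 0, 0, 0, 0, 0, 0.6, 0, 0, 0, 0, 0, 0.6, 0, 0, 0]}}

```text
time: 25.6
position: [573.0, 8.1, 153.9]
tcp_rot: [[0.913, 0.409, 0.001], [0.409, -0.913, -0.0], [0.001, 0.001, -1.0]]
contact_force: [-3.1, 1.2, 10.3]
gripper_width: 33.7
gripper_force: 30.0
```

{"fn": "steer_hand", "kwargs": {"offsets": [0, 0, -10, 0, 0, 0, 0, 0, -30, 0, 0, 0, 0, 0, -55, 0, 0, 0, 0, 0, -70, 0, 0, 0, 0, 0, -70, 0, 0, 0, 0, 0, -70, 0, 0, 0]}}

```text
time: 26.35
position: [572.4, 8.0, 222.1]
tcp_rot: [[0.913, 0.408, -0.001], [0.408, -0.913, 0.0], [-0.001, -0.0, -1.0]]
contact_force: [0.8, -0.3, -1.5]
gripper_width: 33.5
gripper_force: 30.0
```

```bash
python3 go.py "[632,-288,140]"
```

```text
delta tool [-66.4 294.6  82.1] pos [572.4   8.  222.1] t 26.35 F [ 0.8 -0.3 -1.5] 33.51060991953001
```

{"fn": "steer_hand", "kwargs": {"offsets": [-12, 55, 0, 0, 0, 0, -25, 112, 0, 0, 0, 0, -38, 170, 0, 0, 0, 0, -50, 225, 0, 0, 0, 0, -62, 275, 0, 0, 0, 0, -66.4, 294.6, 0, 0, 0, 0, -66.4, 294.6, 20, 0, 0, 0, -66.4, 294.6, 50, 0, 0, 0, -66.4, 294.6, 80, 0, 0, 0, -66.4, 294.6, 92, 0, 0, 0, -66.4, 294.6, 92, 0, 0, 0, -66.4, 294.6, 92, 0, 0, 0]}}

```text
time: 27.85
position: [632.9, -288.0, 132.1]
tcp_rot: [[0.913, 0.409, 0.001], [0.409, -0.913, -0.001], [0.001, 0.001, -1.0]]
contact_force: [0.7, -0.7, -0.7]
gripper_width: 33.2
gripper_force: 30.0
```

{"fn": "steer_hand", "kwargs": {"offsets": [0, 0, 5, 0, 0, 0, 0, 0, 10, 0, 0, 0, 0, 0, 14, 0, 0, 0, 0, 0, 16, 0, 0, 0, 0, 0, 16, 0, 0, 0]}}

```text
time: 28.48
position: [632.4, -288.0, 114.8]
tcp_rot: [[0.913, 0.408, -0.0], [0.408, -0.913, 0.0], [-0.0, -0.0, -1.0]]
contact_force: [-0.2, -0.4, -1.2]
gripper_width: 33.4
gripper_force: 30.0
```

{"fn": "steer_hand", "kwargs": {"offsets": [0, 0, 1, 0, 0, 0, 0, 0, 2, 0, 0, 0, 0, 0, 3, 0, 0, 0, 0, 0, 3, 0, 0, 0]}}

```text
time: 28.98
position: [632.5, -288.0, 112.1]
tcp_rot: [[0.913, 0.409, 0.0], [0.409, -0.913, -0.0], [0.0, 0.0, -1.0]]
contact_force: [0.2, -0.3, -0.8]
gripper_width: 33.3
gripper_force: 30.0
```

{"fn": "steer_hand", "kwargs": {"offsets": [0, 0, 0, 0, 0, 0, 0, 0, 0, 0, 0, 0]}}

```text
time: 29.22
position: [632.5, -288.0, 112.1]
tcp_rot: [[0.913, 0.409, 0.0], [0.409, -0.913, -0.0], [0.0, 0.0, -1.0]]
contact_force: [-0.6, 0.4, 1.8]
gripper_width: 33.3
gripper_force: 30.0
```

{"fn": "steer_hand", "kwargs": {"offsets": [0, 0, 0.3, 0, 0, 0, 0, 0, 0.3, 0, 0, 0]}}

```text
time: 29.48
position: [632.5, -288.0, 112.1]
tcp_rot: [[0.913, 0.408, 0.0], [0.408, -0.913, -0.0], [0.0, 0.0, -1.0]]
contact_force: [-0.5, 1.5, 4.5]
gripper_width: 33.4
gripper_force: 30.0
```

{"fn": "steer_hand", "kwargs": {"offsets": [0, 0, 0, 0, 0, 0, 0, 0, 0, 0, 0, 0, 0, 0, 0, 0, 0, 0, 0, 0, 0, 0, 0, 0], "aperture": 60}}

```text
time: 29.98
position: [632.4, -288.0, 111.5]
tcp_rot: [[0.913, 0.408, -0.0], [0.408, -0.913, 0.0], [-0.0, -0.0, -1.0]]
contact_force: [0.4, -0.1, -0.6]
gripper_width: 59.9
gripper_force: 0.0
```

{"fn": "steer_hand", "kwargs": {"offsets": [0, 0, -20, 0, 0, 0, 0, 0, -50, 0, 0, 0, 0, 0, -100, 0, 0, 0, 0, 0, -150, 0, 0, 0, 0, 0, -190, 0, 0, 0, -60, 0, -200, 0, 0, 0, -110, 0, -200, 0, 0, 0, -110, 0, -200, 0, 0, 0, -110, 0, -200, 0, 0, 0]}}

```text
time: 31.1
position: [532.4, -332.9, 312.8]
tcp_rot: [[0.913, 0.408, 0.001], [0.408, -0.913, -0.001], [0.001, 0.001, -1.0]]
contact_force: [0.4, 0.3, -0.5]
gripper_width: 59.8
gripper_force: 0.0
```

Run:
```python
from cell import r, grab_frame
from h import *
f=grab_frame("scene");g=grab_frame("side")
cv2.imwrite("pics/end.png",np.hstack([cv2.resize(f["color"][100:300,130:360],(400,350)),cv2.resize(g["color"][110:310,110:360],(400,350))])[:,:,::-1])
```

```text
(no output)
```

View pics/end.png

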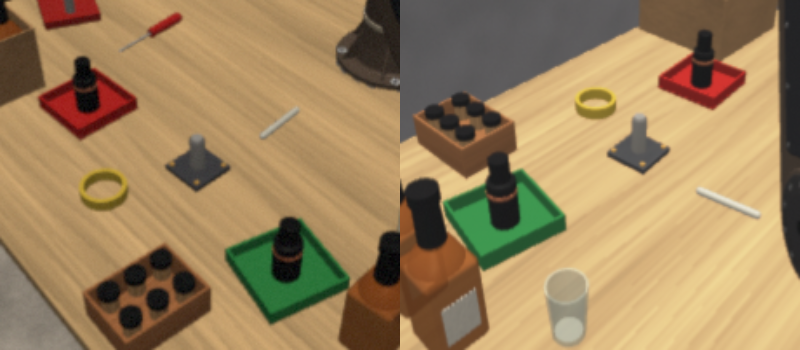

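The final views show both sleeves upright, one in the red tray at (87,85) and one in the green holder at (287,250), with the other things where they were.

```bash
python3 -c "
from cell import r, grab_frame;print(r.hand_in())"
```

```text
the job is handed in; nothing more can be done
None
```

The deep sleeve is fully down over the green holder's dowel, the short one stands upright in the red tray, and the job was handed in at about 31 s.

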